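# Set the casting flasks over their wax trees

## Task

Get the three wax trees ready for investing: put over each tree the empty steel flask that fits its black rubber base, so that it stands upright and fully home on the floor of the base, and do not knock the wax. Leave the short dark flask, the flask that is curing with plaster in it and the jar with the brush where they are.

Things in the scene. Friction and masses are not known exactly. Their poses are not given: they have to be found in the camera images.
- flask_small: the small empty casting flask: a plain steel tube, open at both ends, standing upright on the bench, outside diameter 39 mm, height 50 mm, wall 3 mm, about 0.13 kg, bright with a brown and blue heat stain round it. Origin: centre of its lower end; z up along the tube's axis
- flask_medium: the medium empty casting flask: a plain steel tube, open at both ends, standing upright on the bench, outside diameter 52 mm, height 58 mm, wall 3 mm, about 0.2 kg, bright with a brown and blue heat stain round it. Origin: centre of its lower end; z up along the tube's axis
- flask_large: the large empty casting flask: a plain steel tube, open at both ends, standing upright on the bench, outside diameter 65 mm, height 66 mm, wall 3 mm, about 0.29 kg, bright with a brown and blue heat stain round it. Origin: centre of its lower end; z up along the tube's axis
- tree_small: the small wax tree: dark green wax rings on a stem, within 10 mm of its axis, top 45 mm above the bench, fixed in the small sprue base: a loose black rubber dish, 63 mm across, 14 mm high, 0.25 kg. The flask stands on the dish's flat floor, 5 mm above the bench; the sloping wall leaves about 3 mm round it at the floor, 8 mm at the rim. Origin: on the axis, at the base's underside; z up
- tree_medium: the medium wax tree: dark green wax rings on a stem, within 16 mm of its axis, top 53 mm above the bench, fixed in the medium sprue base: a loose black rubber dish, 76 mm across, 14 mm high, 0.25 kg. The flask stands on the dish's flat floor, 5 mm above the bench; the sloping wall leaves about 3 mm round it at the floor, 8 mm at the rim. Origin: on the axis, at the base's underside; z up
- tree_large: the large wax tree: dark green wax rings on a stem, within 23 mm of its axis, top 61 mm above the bench, fixed in the large sprue base: a loose black rubber dish, 89 mm across, 14 mm high, 0.25 kg. The flask stands on the dish's flat floor, 5 mm above the bench; the sloping wall leaves about 3 mm round it at the floor, 8 mm at the rim. Origin: on the axis, at the base's underside; z up
- flask_short: an empty steel flask, dark brown all over with kiln scale, of 52 mm outside diameter but only 28 mm high, too short to cover a tree; it is not wanted now. Origin: centre of its lower end
- flask_filled: a flask of 52 mm diameter already standing in a black rubber base (76 mm across) and full of set white plaster, 63 mm high over all, curing. Origin: centre of the base's underside
- jar_glass: a little glass jar, 40 mm across and 28 mm high, with a brush standing in it up to 83 mm high. Origin: centre of its underside
Things that resemble listed ones, but are neither listed nor needed, are in the scene too. Leave any red look-alike of the flask_large alone.

How it is judged:
At the end, for the whole second after the job is handed in: Each of the small, medium and large flasks stands upright on the floor of the base of its own size, centred on its tree within 8 mm and seated within 3 mm, bases flat on the bench; all at rest and let go; short flask, curing flask and jar within 20 mm of where they stood (horizontal distance between flask_small and tree_small below 0.008 m and z of flask_small in the frame of tree_small between 0.002 and 0.008 m and angle between each of flask_small, tree_small, flask_medium, tree_medium, flask_large, tree_large's own z axis and vertical below 0.06 rad and height (world z) of each of tree_small, tree_medium, tree_large below 0.008 m and linear speed of each of flask_small, flask_medium, flask_large below 0.01 m/s and angular speed of each of flask_small, flask_medium, flask_large below 0.1 rad/s and horizontal distance between flask_medium and tree_medium below 0.008 m and z of flask_medium in the frame of tree_medium between 0.002 and 0.008 m and horizontal distance between flask_large and tree_large below 0.008 m and z of flask_large in the frame of tree_large between 0.002 and 0.008 m and distance of each of flask_short, flask_filled, jar_glass from where it was at the start of the episode below 0.02 m); the robot touches nothing.
It fails at once if the short flask is pushed more than 20 mm from its place or tipped (distance of flask_short from where it was at the start of the episode above 0.02 m or angle between flask_short's own z axis and vertical above 0.25 rad).
It fails at once if the curing flask is pushed more than 20 mm from its place or tipped (distance of flask_filled from where it was at the start of the episode above 0.02 m or angle between flask_filled's own z axis and vertical above 0.25 rad).
It fails at once if the glass jar is pushed more than 20 mm from its place or tipped (distance of jar_glass from where it was at the start of the episode above 0.02 m or angle between jar_glass's own z axis and vertical above 0.25 rad).
It fails at once if the wax of a tree is struck (force over 4 N) (contact force between any of tree_small, tree_medium, tree_large and anything else above 4 N).
It also fails if it takes over 96 s, if anything falls off the work surface, if the arm or the gripper's body presses on something with over 40 N, if the wrist force passes 120 N, or if a joint passes its speed limit or range.

## Robot

A 6-joint arm with a two-finger parallel gripper is mounted at the origin on a cart in front of the work surface, level with it; the furniture and walls round the work are solid. World frame = base frame: x ahead of the robot, y to its left, z up, the work surface at z = 0. Lengths are in m, angles in rad, forces in N, time in s.
With the tool pointing down it reaches from about 0.3 to 1 m from the base axis. Payload 5.1 kg.
Tool frame: the origin (TCP) lies at the very end of the fingers, on their centre line; the grasp point (between the pads) lies 19 mm behind it; x points along the fingers, y is the direction in which the jaws open and shut, and the axes are right-handed (so a half turn about x gives the same grasp; the last joint's range is limited). The gripper opens to 95 mm and grips with 3 to 60 N. Pads are 20 mm wide; open, the fingers measure 119 mm over their backs; the gripper's body (75 mm by 180 mm) begins 59 mm behind the grasp point.
Start: joints at [-1.38, 0.124, 1.65, -0, 1.367, -0.083], TCP at [0.176, -0.626, 0.215] pointing down, gripper open.
Joint ranges: [-2.61, 2.61], [-1.02, 2.33], [0.03, 2.71], [-1.35, 4.49], [0.32, 2.68], [-2.91, 2.91]. Speed limits (rad/s): [2.57, 2.57, 3.14, 3.14, 3.14, 3.14].

## Interface

Orientations are given as a 3x3 rotation matrix whose columns are the frame's x, y, z axes.
In Python, from rig import manip gives the robot as it stands.
- The arm moves only by the tool send_rows, never from a script. Its argument "deltas" is a list of rows, each an object with "travel": the shift along the world's x, y, z in m, a list of three; "yaw": the turn about the world's z in degrees. In form: [{"travel": [x, y, z], "yaw": yaw}, ...]. A call has 1 to 20 rows; each row shifts and turns the commanded pose from where the row before left it; what a row does not reach is not made up. A row lasts 1/12 s, in which the tool goes at most 41.7 mm and 7.16 degrees, less where a joint would pass 70% of its speed; a pose out of reach is approached as far as the arm can. A call is refused whole if a number of a shift passes 0.0417 or a number of a turn 7.16, either way. A call with a gripper value outside its range is refused whole. "gripper" is the opening, from 0 (shut) to 1 (fully open), set as the call begins (left out, the last holds). The fingers move at their own pace and stop on an object; "grip_force" is the grip in N (left out, the last holds). Time passes only in rows, so rows that do not move let the fingers close. It gives the time, the measured TCP pose, the force and the opening at its end, in the units of the state.
- manip.read_state(): the state, without advancing time (a new reading comes with each control period).
- manip.get_image(name): name is "side" or "top" or "wrist"; returns the picture (480x640x3 uint8, red, green, blue); there is no depth.
- manip.get_calibration(name): a dict with "mtx" (3x3 intrinsics, pixels), "camera_from_world" (4x4, takes a point from world to camera coordinates); the wrist camera has in their place "tool_from_camera" (4x4, takes a point from camera to tool coordinates, whose origin is the TCP and whose axes are the tool frame's). Camera axes: x right, y down, z forward; pixel columns grow to the right and rows downward; lengths in m; the calibration is good to about 2 mm. A picture is of the moment at which its call begins: read the wrist's pose just before it. get_calibration takes no time and is no camera call.
- manip.sign_off(): hands the job in, once; it reports no verdict.
The state is a dict: "time": time; "joint_positions": joint angles; "joint_velocities": joint speeds; "joint_efforts": joint torques, N m; "eef_pos": TCP position; "tcp_rot": TCP orientation; "force": force on the tool from outside, world axes, zero at the start; "wrist_torque": the same for the moment, N m; "width": finger opening in m.
Only numpy, scipy, OpenCV 4.12 (cv2) and the standard library are available. Lean on these libraries where they do the work, as an engineer would, in place of code of your own. Each camera call takes 0.05 s, during which the arm holds its last target.

## Working session

There is one attempt and no reset: what is moved stays moved. The work goes in short steps, Python scripts to look and compute and a tool call to move; the robot and the scene stay as the last step left them, time stands still between calls to the robot, and variables do not carry over. Pictures are saved under pics/ and viewed, and the job is handed in when it is done.

Besides the shell and the picture viewer there is one more tool, called after "Emit:" in YAML: its name, and indented under it one key for each argument. send_rows: Moves the arm, as the interface text tells. Its arguments: {"type":"object","properties":{"deltas":{"type":"array"},"gripper":{"type":"number"},"grip_force":{"type":"number"}},"required":["deltas"]}

```bash
ls; mkdir -p pics
python3 - <<'E'
from rig import manip
import cv2,numpy as np
s=manip.read_state();print(s['time'],s['eef_pos'],s['tcp_rot'],s['width'])
for n in ['side','top','wrist']:
    cv2.imwrite(f'pics/{n}0.png',manip.get_image(n)[:,:,::-1]); c=manip.get_calibration(n)
    for k in c: print(n,k,np.round(c[k],4).tolist())
E
```

```text
pics
0.0 [ 0.17562177 -0.62515805  0.21340509] [[-4.03811075e-04  2.70406404e-01 -9.62746183e-01]
 [ 2.02784922e-03 -9.62744061e-01 -2.70406659e-01]
 [-9.99997862e-01 -2.06149730e-03 -1.59576701e-04]] 0.0953838952733674
side mtx [[555.4985, 0.0, 308.2301], [0.0, 555.4985, 232.6139], [0.0, 0.0, 1.0]]
side camera_from_world [[-0.8005, 0.5993, -0.008, 0.372], [0.3243, 0.4218, -0.8467, -0.2261], [-0.5041, -0.6804, -0.532, 1.5152], [0.0, 0.0, 0.0, 1.0]]
top mtx [[560.6317, 0.0, 317.839], [0.0, 560.6317, 236.5564], [0.0, 0.0, 1.0]]
top camera_from_world [[-0.0219, -0.9998, 0.0033, 0.1775], [-0.9937, 0.0214, -0.1096, 0.587], [0.1095, -0.0057, -0.994, 0.9129], [0.0, 0.0, 0.0, 1.0]]
wrist mtx [[339.6869, 0.0, 322.7895], [0.0, 339.6869, 241.1354], [0.0, 0.0, 1.0]]
wrist tool_from_camera [[0.0003, -0.2516, 0.9678, -0.1691], [1.0, -0.0006, -0.0004, -0.0006], [0.0007, 0.9678, 0.2516, -0.0706], [0.0, 0.0, 0.0, 1.0]]
```

View pics/top0.png

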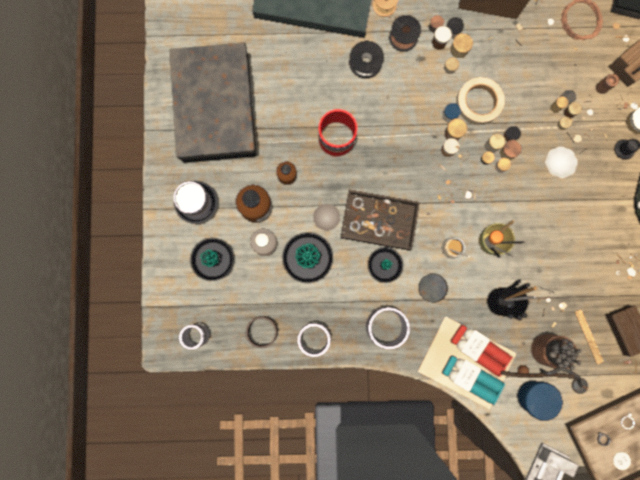

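View pics/side0.png

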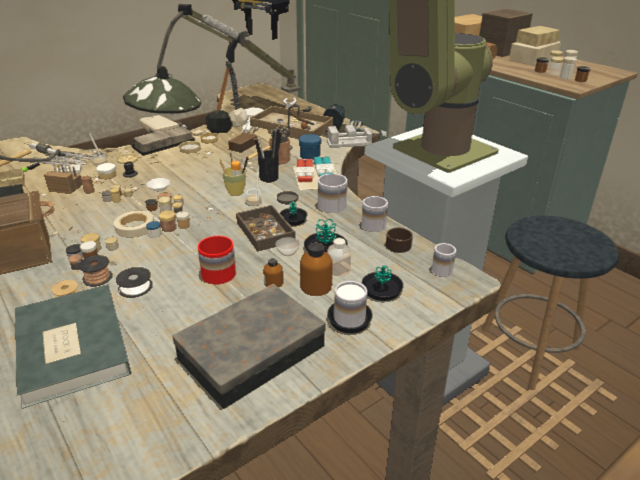

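View pics/wrist0.png

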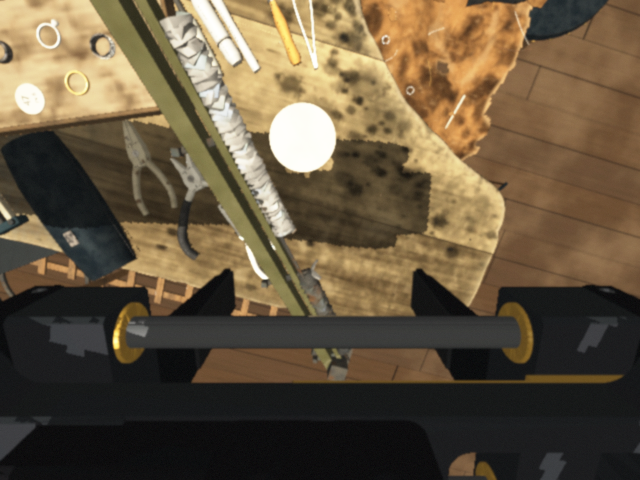

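Run:
```python
import cv2
t=cv2.imread('pics/top0.png');s=cv2.imread('pics/side0.png')
cv2.imwrite('pics/t1.png',cv2.resize(t[220:370,160:420],None,fx=3,fy=3,interpolation=cv2.INTER_CUBIC))
cv2.imwrite('pics/s1.png',cv2.resize(s[160:340,230:470],None,fx=3.3,fy=3.3,interpolation=cv2.INTER_CUBIC))
```

```text
(no output)
```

View pics/t1.png

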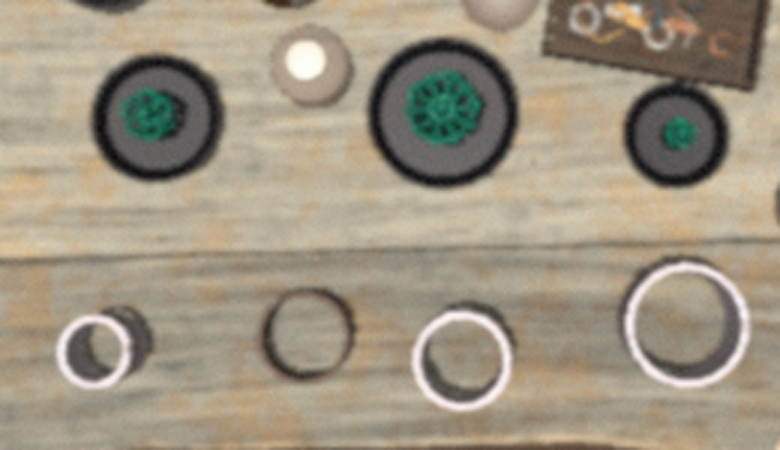

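View pics/s1.png

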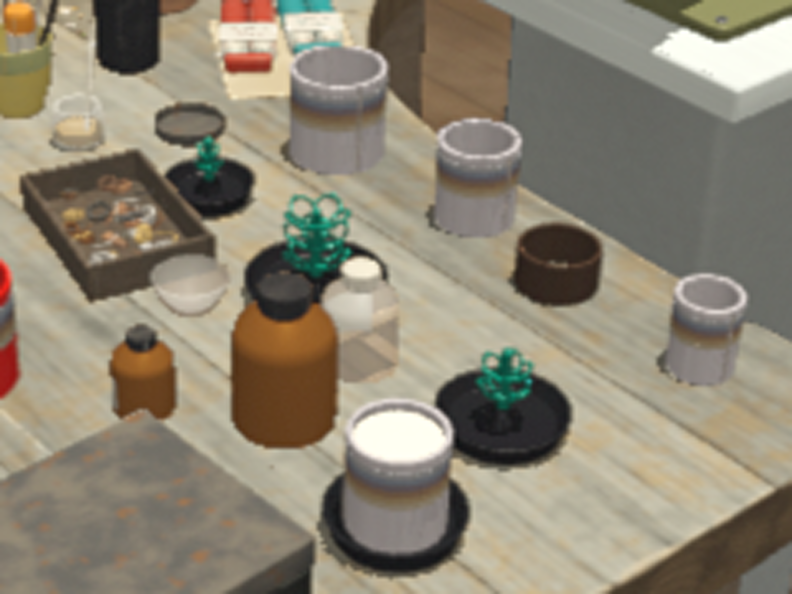

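```bash
cat > h.py <<'E'
import numpy as np,cv2
from rig import manip
def cam(n,st=None):
    c=manip.get_calibration(n);K=np.array(c['mtx'])
    if n=='wrist':
        T=np.eye(4);T[:3,:3]=st['tcp_rot'];T[:3,3]=st['eef_pos']
        E=np.linalg.inv(T@np.array(c['tool_from_camera']))
    else: E=np.array(c['camera_from_world'])
    return K,E
def unproj(KE,uv,z):
    K,E=KE;d=E[:3,:3].T@np.linalg.solve(K,[uv[0],uv[1],1]);o=-E[:3,:3].T@E[:3,3]
    return o+d*(z-o[2])/d[2]
def proj(KE,p):
    K,E=KE;q=K@(E[:3,:3]@np.asarray(p)+E[:3,3]);return q[:2]/q[2]
def tri(A,ua,B,ub):
    M=[];b=[]
    r=[]
    for (K,E),u in ((A,ua),(B,ub)):
        P=K@E[:3]; r+=[u[0]*P[2]-P[0],u[1]*P[2]-P[1]]
    r=np.array(r);return np.linalg.lstsq(r[:,:3],-r[:,3],rcond=None)[0]
E
python3 - <<'E'
from h import *
t=cam('top');s=cam('side')
tc=lambda x,y:(160+(x+.5)/3-.5,220+(y+.5)/3-.5)
sc=lambda x,y:(230+(x+.5)/3.3-.5,160+(y+.5)/3.3-.5)
T={'fs':((95,351),.05,.0195),'fm':((462,360),.058,.026),'fl':((686,324),.066,.0325),'short':((308,334),.028,.026),
'tm':((157,118),.005,.029),'tl':((444,112),.005,.0355),'ts':((677,134),.005,.0225)}
S={'fs':(709,294),'fm':(479,142),'fl':(339,72),'short':(558,246),'tm':(503,416),'tl':(316,272),'ts':(209,184)}
for k,(u,z,r) in T.items():
    p=unproj(t,tc(*u),z);q=unproj(s,sc(*S[k]),z if k[0]!='t' else .010)
    print(k,p.round(4),q.round(4))
for n,u in dict(filled=(195,196),bottle=(263,240),brown=(251,199),bowl=(326,217),brush=(454,247),tray=(343,240)).items(): print(n,unproj(t,u,.03).round(3))
print('brown',tri(t,(251,197),s,(317,248)),'clear',tri(t,(262,240),s,(339,242)))
w=cam('wrist',manip.read_state());st=manip.read_state();print(proj(w,st['eef_pos']),proj(w,np.array(st['eef_pos'])+[0,0,.019]))
E
```

```text
fs [0.4301 0.3733 0.05  ] [0.4326 0.3737 0.05  ]
fm [0.4215 0.1752 0.058 ] [0.4258 0.1784 0.058 ]
fl [0.4383 0.0556 0.066 ] [0.4444 0.0618 0.066 ]
short [0.4354 0.2603 0.028 ] [0.4375 0.2633 0.028 ]
tm [0.5587 0.348  0.005 ] [0.5614 0.3487 0.01  ]
tl [0.5586 0.1829 0.005 ] [0.5532 0.1756 0.01  ]
ts [0.543  0.0492 0.005 ] [0.5433 0.0501 0.01  ]
filled [0.665 0.372 0.03 ]
bottle [0.587 0.257 0.03 ]
brown [0.658 0.277 0.03 ]
bowl [0.624 0.15  0.03 ]
brush [ 0.568 -0.065  0.03 ]
tray [0.584 0.122 0.03 ]
brown [0.64981433 0.27139761 0.08586693] clear [0.58417887 0.25534501 0.06366274]
[324.11358994 289.38111822] [324.18611267 304.7806806 ]
```

Run:
```python
import cv2
t=cv2.imread('pics/top0.png');s=cv2.imread('pics/side0.png')
cv2.imwrite('pics/t2.png',cv2.resize(t[300:480,440:640],None,fx=3,fy=3,interpolation=cv2.INTER_CUBIC))
cv2.imwrite('pics/s2.png',cv2.resize(s[0:160,110:330],None,fx=3.5,fy=3.5,interpolation=cv2.INTER_CUBIC))
```

```text
(no output)
```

View pics/t2.png

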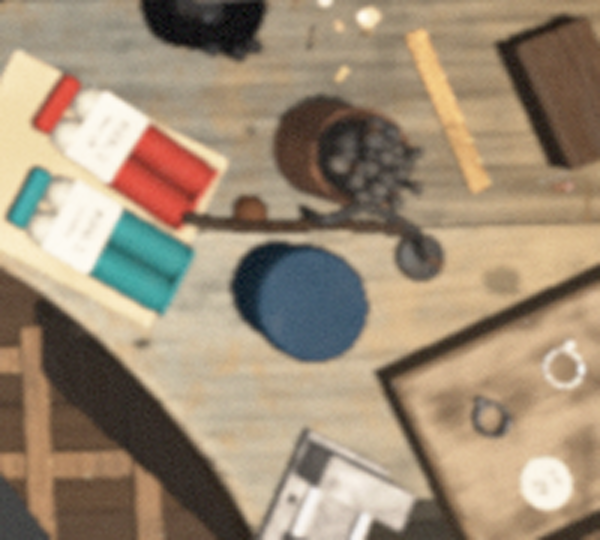

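View pics/s2.png

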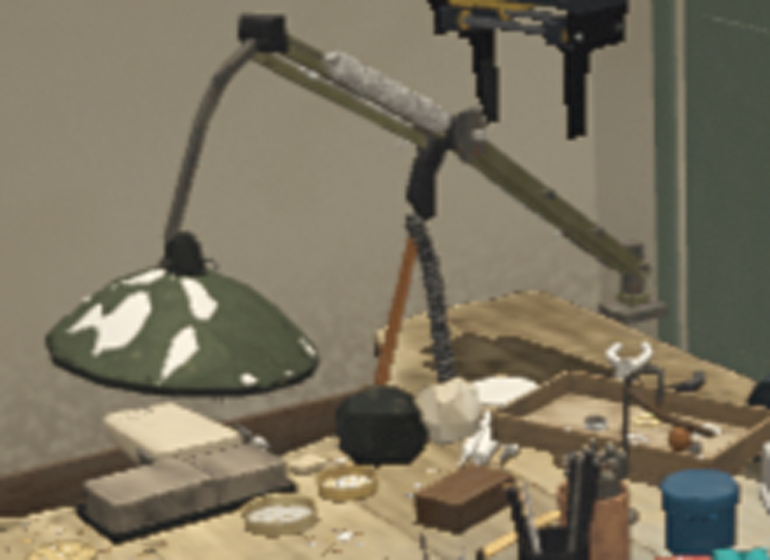

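Run:
```python
from h import *
w=cam('wrist',manip.read_state());s=cam('side')
for a,b in (((288,228),(238,34)),((178,22),(205,17.5)),((335,365),(290,73))):
    p=tri(w,a,s,b);print(p.round(3),proj(w,p).round(0),proj(s,p).round(0))
```

```text
[ 0.247 -0.618  0.237] [354. 152.] [243.  33.]
[ 0.334 -0.614  0.295] [ 497. -319.] [216.  16.]
[ 0.035 -0.678  0.062] [336. 364.] [290.  73.]
```

Run:
```python
from h import *
w=cam('wrist',manip.read_state());s=cam('side')
def plane(KE,a,b):
    K,E=KE;l=np.cross([*a,1],[*b,1]);return (K@E[:3]).T@l
f=lambda x,y:(110+x/3.5,y/3.5)
A=plane(w,(122,0),(332,370));B=plane(s,f(262,50),f(630,262))
for z in (.05,.1,.15,.2,.25,.3,.35,.4):
    p=np.linalg.solve([A[:2],B[:2]],[-A[3]-A[2]*z,-B[3]-B[2]*z]);print(z,p.round(3),proj(w,[*p,z]).round(),proj(s,[*p,z]).round())
```

```text
0.05 [ 0.028 -0.671] [327. 361.] [293.  77.]
0.1 [ 0.113 -0.613] [292. 300.] [282.  70.]
0.15 [ 0.197 -0.556] [236. 200.] [269.  63.]
0.2 [ 0.282 -0.499] [127.  10.] [255.  55.]
0.25 [ 0.366 -0.442] [-159. -496.] [239.  45.]
0.3 [ 0.451 -0.385] [-3191. -5836.] [220.  34.]
0.35 [ 0.535 -0.327] [1442. 2326.] [198.  22.]
0.4 [ 0.62 -0.27] [ 902. 1374.] [171.   7.]
```

Emit:
send_rows:
  deltas:
    - {"travel": [0, 0, 0.035], "yaw": 0}
    - {"travel": [0, 0, 0.035], "yaw": 0}
    - {"travel": [0, 0, 0.03], "yaw": 0}
    - {"travel": [0, 0, 0], "yaw": 0}

```text
time: 0.48
eef_pos: [0.1763, -0.6283, 0.3234]
tcp_rot: [[0.002, 0.27, -0.963], [-0.012, -0.963, -0.27], [-1.0, 0.012, 0.001]]
force: [0.4, 0.4, 1.2]
width: 0.0953
```

Run:
```python
from h import *
s=manip.read_state();print(s['time'],s['eef_pos'],s['force'])
cv2.imwrite('pics/w1.png',manip.get_image('wrist')[:,:,::-1])
cv2.imwrite('pics/sd1.png',manip.get_image('side')[:,:,::-1][:200])
```

```text
0.4833 [ 0.17626486 -0.62831289  0.3233517 ] [0.36782941 0.42864519 1.22445494]
```

View pics/w1.png

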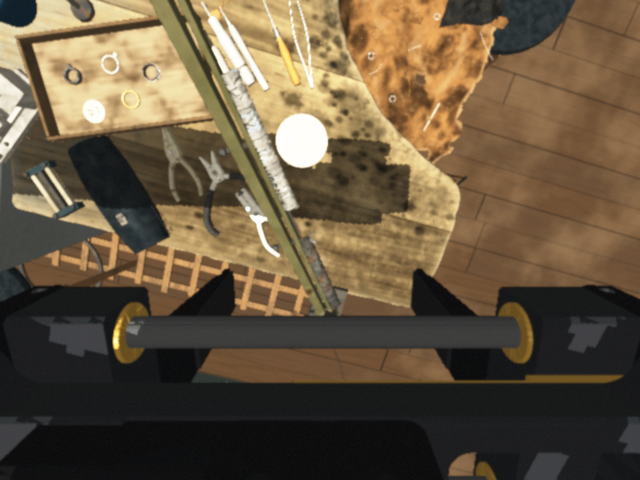

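View pics/sd1.png

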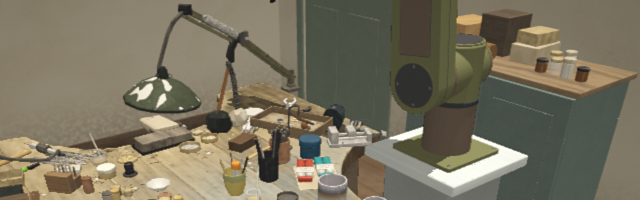

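Run:
```python
from h import *
st=manip.read_state();w2=cam('wrist',st)
s0=dict(eef_pos=[0.17562177,-0.62515805,0.21340509],tcp_rot=[[-4.03811075e-04,2.70406404e-01,-9.62746183e-01],[2.02784922e-03,-9.62744061e-01,-2.70406659e-01],[-9.99997862e-01,-2.06149730e-03,-1.59576701e-04]])
w=cam('wrist',s0);s=cam('side')
for a,b in (((293,234),(295,209)),((175,15),(232,70))):
    p=tri(w,a,w2,b);print(p.round(3),proj(w,p).round(0),proj(w2,p).round(0),proj(s,p).round(0))
```

```text
[ 0.185 -0.598  0.152] [290. 233.] [297. 209.] [265.  59.]
[ 0.282 -0.527  0.214] [175.  15.] [232.  70.] [249.  48.]
```

Emit:
send_rows:
  deltas:
    - {"travel": [0, 0.036, 0], "yaw": 0}
    - {"travel": [0, 0.036, 0], "yaw": 0}
    - {"travel": [0, 0.036, 0], "yaw": 0}
    - {"travel": [0, 0.036, 0], "yaw": 0}
    - {"travel": [0, 0.036, 0], "yaw": 0}
    - {"travel": [0.017, 0.034, 0], "yaw": 5}
    - {"travel": [0.017, 0.034, 0], "yaw": 5}
    - {"travel": [0.017, 0.034, 0], "yaw": 5}
    - {"travel": [0.017, 0.034, 0], "yaw": 5}
    - {"travel": [0.017, 0.034, 0], "yaw": 5}
    - {"travel": [0.02, 0.036, 0], "yaw": 5}
    - {"travel": [0.02, 0.036, 0], "yaw": 5}
    - {"travel": [0.02, 0.036, 0], "yaw": 5}
    - {"travel": [0.02, 0.036, 0], "yaw": 5}
    - {"travel": [0.02, 0.036, 0], "yaw": 5}
    - {"travel": [0.016, 0.03, -0.02], "yaw": 5}
    - {"travel": [0.016, 0.03, -0.02], "yaw": 5}
    - {"travel": [0.016, 0.03, -0.02], "yaw": 5}
    - {"travel": [0.016, 0.03, -0.02], "yaw": 5}
    - {"travel": [0.014, 0.03, -0.02], "yaw": 4.3}

```text
time: 2.25
eef_pos: [0.4379, 0.0561, 0.2112]
tcp_rot: [[-0.003, 1.0, 0.005], [-0.0, 0.005, -1.0], [-1.0, -0.003, 0.0]]
force: [1.7, -0.0, 0.4]
width: 0.0952
```

Emit:
send_rows:
  deltas:
    - {"travel": [0, 0, 0], "yaw": 0}
    - {"travel": [0, 0, 0], "yaw": 0}
    - {"travel": [0, 0, 0], "yaw": 0}

```text
time: 2.5
eef_pos: [0.4379, 0.054, 0.2134]
tcp_rot: [[-0.003, 1.0, -0.0], [-0.0, -0.0, -1.0], [-1.0, -0.003, 0.0]]
force: [0.2, 0.6, 0.0]
width: 0.0954
```

Run:
```python
from h import *
s=manip.read_state();print(s['time'],s['eef_pos'],s['tcp_rot'].round(3) if hasattr(s['tcp_rot'],'round') else s['tcp_rot'],s['force'],s['joint_positions'])
cv2.imwrite('pics/w2.png',manip.get_image('wrist')[:,:,::-1])
w=cam('wrist',s);print(proj(w,[.438,.056,.066]),proj(w,[.543,.049,.005]),proj(w,[.4215,.175,.058]),proj(w,[.5587,.183,.005]))
```

```text
2.5 [0.43792011 0.05398781 0.21337583] [[-0.003  1.    -0.   ]
 [-0.    -0.    -1.   ]
 [-1.    -0.003  0.   ]] [0.16617725 0.60376422 0.00198248] [ 1.19140311e-03 -3.60068435e-01  2.09339113e+00 -4.64444983e-04
  1.41093136e+00  1.65380070e-03]
[323.46065295 227.7772863 ] [416.30874367 222.22522791] [304.79371011  94.76705189] [440.42001797  94.68441066]
```

View pics/w2.png

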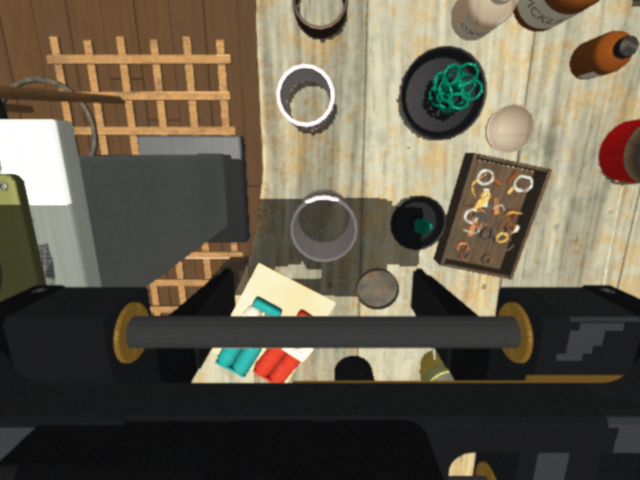

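```bash
cat >> h.py <<'E'
def circ(im,KE,c,r,z,col,f,o):
    a=np.linspace(0,2*np.pi,120)
    pts=np.array([proj(KE,[c[0]+r*np.cos(t),c[1]+r*np.sin(t),z]) for t in a])
    pts=((pts-o+.5)*f-.5)
    cv2.polylines(im,[np.round(pts*16).astype(np.int32)],True,col,1,cv2.LINE_AA,4)
def overlay(src,KE,items,box,f,out):
    x0,y0,x1,y1=box
    im=cv2.resize(src[y0:y1,x0:x1],None,fx=f,fy=f,interpolation=cv2.INTER_CUBIC)
    for c,r,z,col in items: circ(im,KE,c,r,z,col,f,np.array([x0,y0]))
    cv2.imwrite(out,im)
def ringedge(g,KE,c,r,z,it=6,w=.006,sign=1,verbose=True):
    """refine circle centre: strongest radial gradient (sign: +1 bright outward) near radius r at height z"""
    c=np.array(c,float)
    g=cv2.GaussianBlur(g.astype(np.float32),(0,0),.8)
    for _ in range(it):
        A=[];b=[]
        for t in np.linspace(0,2*np.pi,90,endpoint=False):
            rr=np.arange(r-w,r+w,.0004)
            P=np.array([proj(KE,[c[0]+q*np.cos(t),c[1]+q*np.sin(t),z]) for q in rr]).astype(np.float32)
            v=cv2.remap(g,P[:,:1],P[:,1:],cv2.INTER_LINEAR)[:,0]
            d=np.gradient(v)*sign;k=d.argmax()
            if d[k]>1.0: A.append([np.cos(t),np.sin(t),1]);b.append(rr[k]-r)
        A=np.array(A);b=np.array(b);m=np.ones(len(b),bool)
        for _ in range(4):
            x=np.linalg.lstsq(A[m],b[m],rcond=None)[0];e=abs(A@x-b);m=e<max(.0006,2*np.median(e))
        c+=x[:2]
    return c,x[2],m.sum(),np.median(e)
E
python3 - <<'E'
from h import *
st=manip.read_state();w=cam('wrist',st);im=cv2.imread('pics/w2.png');t=cam('top');ti=cv2.imread('pics/top0.png')
F={'fs':((.430,.3733),.0195,.05),'fm':((.4215,.1752),.026,.058),'fl':((.4383,.0556),.0325,.066)}
B={'tm':((.5587,.348),.038,.014),'tl':((.5586,.183),.0445,.014),'ts':((.543,.0492),.0315,.014)}
g=lambda i:cv2.cvtColor(i,cv2.COLOR_BGR2GRAY)
for n,KE,i in (('top',t,ti),('wr',w,im)):
  for k,(c,r,z) in F.items():
    if n=='wr' and k=='fs':continue
    for s,rr in ((-1,r),(1,r-.003)): print(n,k,s,ringedge(g(i),KE,c,rr,z,sign=s))
  for k,(c,r,z) in B.items():
    if n=='wr' and k=='tm':continue
    for s,rr,zz in ((1,r,.014),(-1,r-.009,.005)): print(n,k,s,ringedge(g(i),KE,c,rr,zz,sign=s,w=.004))
col=(0,0,255)
it=[(c,r,z,col) for c,r,z in F.values()]+[(c,r,z,(255,255,0)) for c,r,z in B.values()]+[(c,r-.009,.005,(0,255,255)) for c,r,z in B.values()]
overlay(im,w,it,(260,40,510,280),3,'pics/o2.png')
E
```

```text
top fs -1 (array([0.42977004, 0.37413107]), np.float64(0.0006260625141475855), np.int64(78), np.float64(0.00027785365367670125))
top fs 1 (array([0.42980569, 0.37413441]), np.float64(-0.0013866460515205732), np.int64(75), np.float64(0.00030682784902378234))
top fm -1 (array([0.42104569, 0.17543633]), np.float64(0.0006378021855511022), np.int64(71), np.float64(0.0002882284699564805))
top fm 1 (array([0.42111185, 0.17524042]), np.float64(-0.001406619743092681), np.int64(77), np.float64(0.00028762964470594756))
top fl -1 (array([0.43779548, 0.05499662]), np.float64(0.0004314935771661745), np.int64(77), np.float64(0.00020124292684317143))
top fl 1 (array([0.43782785, 0.05485849]), np.float64(-0.001252049624172965), np.int64(78), np.float64(0.000334226201152441))
top tm 1 (array([0.55825078, 0.34586395]), np.float64(-0.000946389099378699), np.int64(81), np.float64(0.0007723342116564974))
top tm -1 (array([0.55854495, 0.34757271]), np.float64(0.0003579359216520945), np.int64(73), np.float64(0.000267671993641266))
top tl 1 (array([0.55758154, 0.18315033]), np.float64(-0.0016415505209309966)
[... 757 characters left out ...]
5599908e-05), np.int64(85), np.float64(0.00031483979133141606))
wr fl 1 (array([0.43889503, 0.0536122 ]), np.float64(-0.0004426329824467497), np.int64(86), np.float64(6.257953100171547e-05))
wr tl 1 (array([0.55920791, 0.18180514]), np.float64(-0.0005623377698997559), np.int64(64), np.float64(0.00026083570511411906))
wr tl -1 (array([0.55961778, 0.18206253]), np.float64(9.58604356358964e-05), np.int64(70), np.float64(0.00012723194340649507))
wr ts 1 (array([0.54326289, 0.04933594]), np.float64(-0.0011394813206251182), np.int64(65), np.float64(0.0003538934531959045))
wr ts -1 (array([0.54345361, 0.04898739]), np.float64(0.0002703420205697768), np.int64(41), np.float64(0.00019397156490320608))
```

View pics/o2.png

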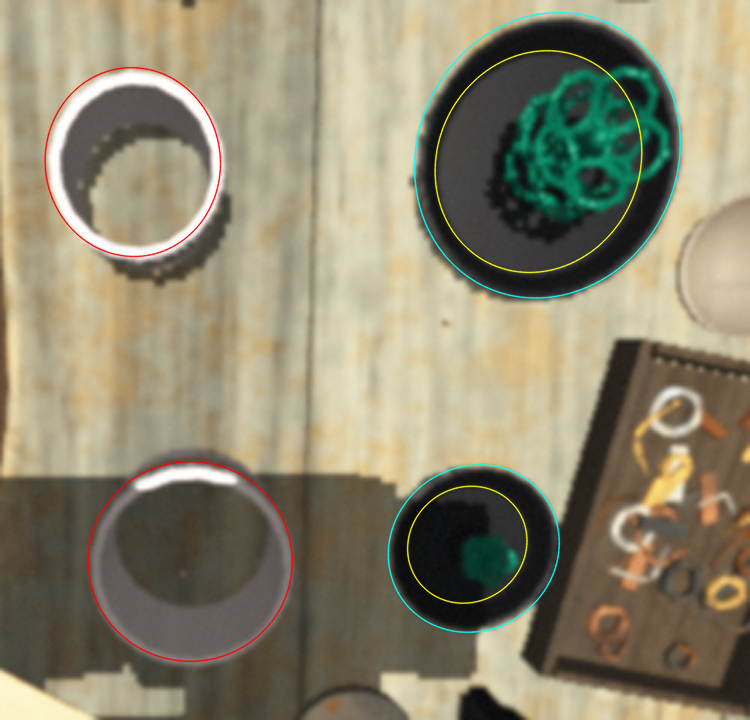

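Emit:
send_rows:
  deltas:
    - {"travel": [0.001, 0, -0.035], "yaw": 0}
    - {"travel": [0, 0, -0.035], "yaw": 0}
    - {"travel": [0, 0, -0.035], "yaw": 0}
    - {"travel": [0, 0, -0.035], "yaw": 0}
    - {"travel": [0, 0, -0.025], "yaw": 0}
    - {"travel": [0, 0, -0.014], "yaw": 0}
    - {"travel": [0, 0, 0], "yaw": 0}
    - {"travel": [0, 0, 0], "yaw": 0}

```text
time: 3.22
eef_pos: [0.4398, 0.0531, 0.0361]
tcp_rot: [[0.0, 1.0, -0.003], [-0.0, -0.003, -1.0], [-1.0, 0.0, 0.0]]
force: [0.1, 0.1, -0.1]
width: 0.0952
```

Emit:
send_rows:
  deltas:
    - {"travel": [0, 0, 0], "yaw": 0}
    - {"travel": [0, 0, 0], "yaw": 0}
    - {"travel": [0, 0, 0], "yaw": 0}
    - {"travel": [0, 0, 0], "yaw": 0}
    - {"travel": [0, 0, 0], "yaw": 0}
    - {"travel": [0, 0, 0], "yaw": 0}
    - {"travel": [0, 0, 0], "yaw": 0}
    - {"travel": [0, 0, 0], "yaw": 0}
  gripper: 0
  grip_force: 25

```text
time: 3.88
eef_pos: [0.4396, 0.0543, 0.0362]
tcp_rot: [[-0.001, 1.0, 0.0], [-0.0, 0.0, -1.0], [-1.0, -0.001, 0.0]]
force: [-3.1, 0.1, 5.2]
width: 0.0639
```

Emit:
send_rows:
  deltas:
    - {"travel": [0, 0, 0.02], "yaw": 0}
    - {"travel": [0, 0, 0.035], "yaw": 0}
    - {"travel": [0, 0, 0.035], "yaw": 0}
    - {"travel": [0.024, 0.022, 0.005], "yaw": 0}
    - {"travel": [0.024, 0.022, 0], "yaw": 0}
    - {"travel": [0.024, 0.022, 0], "yaw": 0}
    - {"travel": [0.024, 0.022, 0], "yaw": 0}
    - {"travel": [0.024, 0.022, 0], "yaw": 0}
    - {"travel": [0, 0.009, 0], "yaw": 0}
    - {"travel": [0, 0, 0], "yaw": 0}
    - {"travel": [0, 0, 0], "yaw": 0}
    - {"travel": [0, 0, 0], "yaw": 0}

```text
time: 4.88
eef_pos: [0.5585, 0.1725, 0.1297]
tcp_rot: [[-0.002, 1.0, -0.0], [-0.001, -0.0, -1.0], [-1.0, -0.002, 0.001]]
force: [-0.2, -0.5, -3.8]
width: 0.0644
```

```bash
cat > look.py <<'E'
import sys
from h import *
name=sys.argv[1]
s=manip.read_state();im=manip.get_image('wrist')[:,:,::-1].copy();cv2.imwrite(f'pics/{name}.png',im)
print(s['time'],s['eef_pos'],s['force'],s['width'])
E
python3 look.py w3
python3 - <<'E'
from h import *
cv2.imwrite('pics/sd3.png',manip.get_image('side')[:,:,::-1])
E
```

```text
4.8833 [0.55846377 0.17245042 0.12965263] [-0.17553104 -0.45042262 -3.77478737] 0.06441977084987631
```

View pics/w3.png

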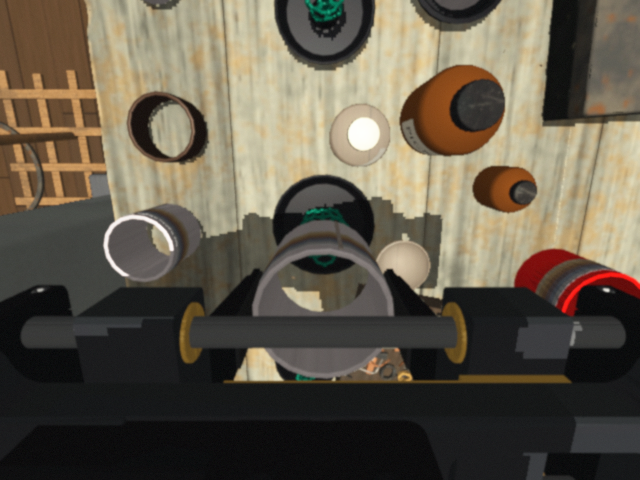

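View pics/sd3.png

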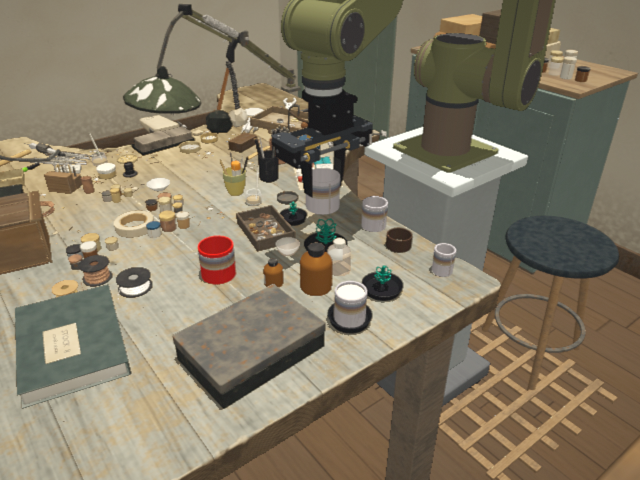

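Run:
```python
from h import *
st=manip.read_state();w=cam('wrist',st);im=cv2.imread('pics/w3.png')
p=st['eef_pos'];col=(0,0,255)
it=[(p[:2],.0325,p[2]+.03,col),(p[:2],.0295,p[2]+.03,col),(p[:2],.0325,p[2]-.036,(0,255,0)),((.5595,.182),.0445,.014,(255,255,0)),((.5595,.182),.0355,.005,(0,255,255))]
overlay(im,w,it,(230,160,430,390),3.2,'pics/o3.png')
```

```text
(no output)
```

View pics/o3.png

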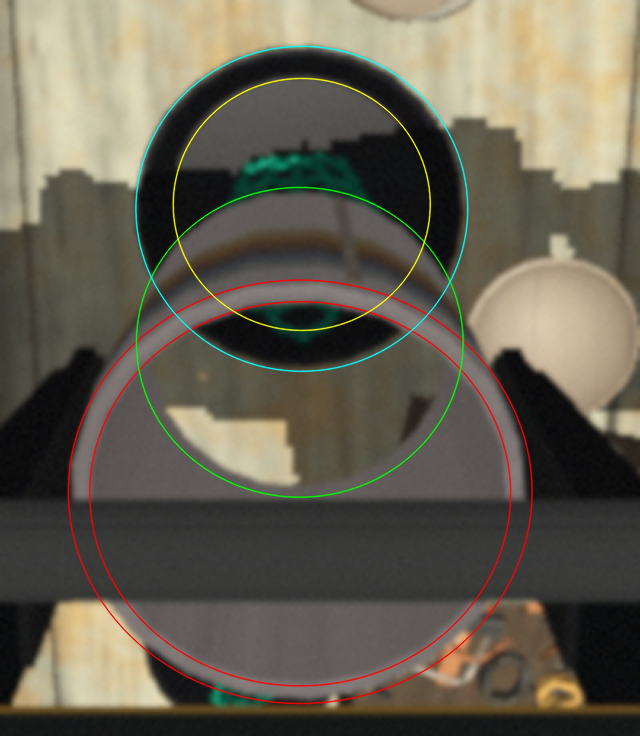

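Emit:
send_rows:
  deltas:
    - {"travel": [0.001, 0.0095, 0], "yaw": 0}
    - {"travel": [0, 0, -0.012], "yaw": 0}
    - {"travel": [0, 0, 0], "yaw": 0}
    - {"travel": [0, 0, 0], "yaw": 0}
    - {"travel": [0, 0, 0], "yaw": 0}

```text
time: 5.4
eef_pos: [0.5603, 0.1826, 0.1181]
tcp_rot: [[-0.001, 1.0, -0.0], [-0.0, -0.0, -1.0], [-1.0, -0.001, 0.0]]
force: [0.0, -0.3, -4.5]
width: 0.0639
```

```bash
python3 look.py w4
python3 - <<'E'
from h import *
st=manip.read_state();w=cam('wrist',st);im=cv2.imread('pics/w4.png')
p=st['eef_pos'];col=(0,0,255)
it=[(p[:2],.0325,p[2]+.03,col),(p[:2],.0295,p[2]-.036,(0,255,0)),((.5595,.182),.0445,.014,(255,255,0)),((.5595,.182),.023,.05,(0,255,255))]
overlay(im,w,it,(230,160,430,390),3.2,'pics/o4.png')
E
```

```text
5.4 [0.56029343 0.18257905 0.1180683 ] [ 0.02714028 -0.31791249 -4.4613652 ] 0.06386189582069725
```

View pics/o4.png

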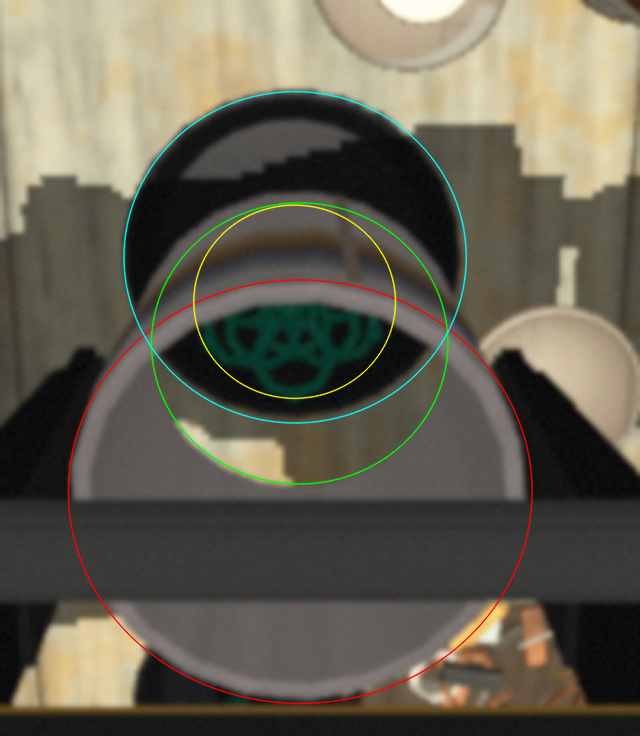

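Emit:
send_rows:
  deltas:
    - {"travel": [-0.0004, -0.0003, -0.015], "yaw": 0}
    - {"travel": [0, 0, -0.02], "yaw": 0}
    - {"travel": [0, 0, -0.02], "yaw": 0}
    - {"travel": [0, 0, -0.01], "yaw": 0}
    - {"travel": [0, 0, -0.004], "yaw": 0}
    - {"travel": [0, 0, -0.002], "yaw": 0}
    - {"travel": [0, 0, -0.002], "yaw": 0}
    - {"travel": [0, 0, 0], "yaw": 0}
    - {"travel": [0, 0, 0], "yaw": 0}

```text
time: 6.2
eef_pos: [0.5612, 0.1826, 0.0469]
tcp_rot: [[0.002, 1.0, -0.0], [0.0, -0.0, -1.0], [-1.0, 0.002, -0.0]]
force: [0.4, 0.7, -4.2]
width: 0.064
```

Emit:
send_rows:
  deltas:
    - {"travel": [-0.0005, 0, -0.001], "yaw": 0}
    - {"travel": [-0.0005, 0, -0.001], "yaw": 0}
    - {"travel": [0, 0, -0.001], "yaw": 0}
    - {"travel": [0, 0, -0.001], "yaw": 0}
    - {"travel": [0, 0, 0], "yaw": 0}
    - {"travel": [0, 0, 0], "yaw": 0}

```text
time: 6.7
eef_pos: [0.5592, 0.1824, 0.0415]
tcp_rot: [[-0.0, 1.0, -0.0], [-0.0, -0.0, -1.0], [-1.0, -0.0, 0.0]]
force: [-0.6, -0.1, -2.7]
width: 0.0642
```

Emit:
send_rows:
  deltas:
    - {"travel": [0, 0, -0.0006], "yaw": 0}
    - {"travel": [0, 0, 0], "yaw": 0}
    - {"travel": [0, 0, 0], "yaw": 0}

```text
time: 6.95
eef_pos: [0.5594, 0.1824, 0.0413]
tcp_rot: [[0.0, 1.0, -0.0], [-0.0, -0.0, -1.0], [-1.0, 0.0, 0.0]]
force: [-1.0, -0.2, -1.8]
width: 0.0644
```

```bash
python3 look.py w5;python3 - <<'E'
from h import *
s=manip.get_image('side')[:,:,::-1];cv2.imwrite('pics/sd5.png',cv2.resize(s[160:340,230:470],None,fx=3.3,fy=3.3,interpolation=cv2.INTER_CUBIC))
E
```

```text
6.95 [0.55941369 0.1823947  0.04134983] [-0.9648256  -0.20415425 -1.80817074] 0.06435412890071536
```

View pics/sd5.png

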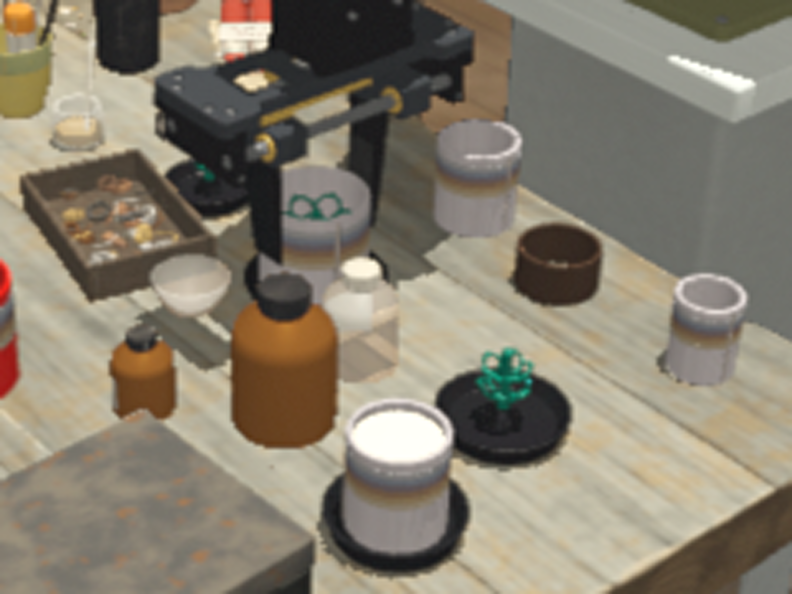

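View pics/w5.png

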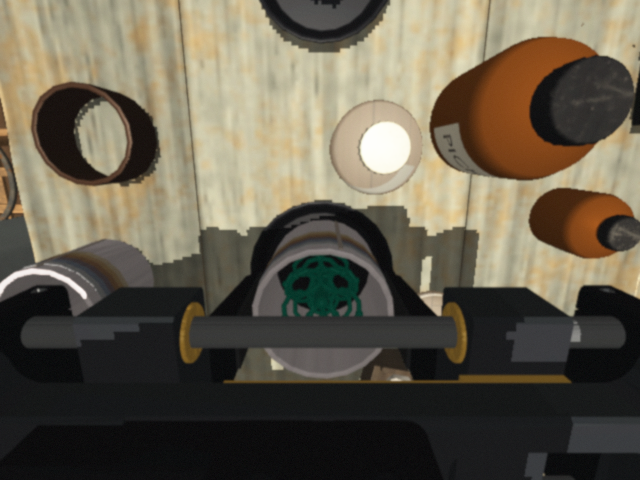

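Emit:
send_rows:
  deltas:
    - {"travel": [0, 0, 0], "yaw": 0}
    - {"travel": [0, 0, 0], "yaw": 0}
    - {"travel": [0, 0, 0], "yaw": 0}
    - {"travel": [0, 0, 0], "yaw": 0}
    - {"travel": [0, 0, 0.01], "yaw": 0}
    - {"travel": [0, 0, 0.03], "yaw": 0}
    - {"travel": [0, 0, 0.04], "yaw": 0}
    - {"travel": [0, 0, 0.04], "yaw": 0}
    - {"travel": [0, 0, 0.04], "yaw": 0}
    - {"travel": [0, 0, 0], "yaw": 0}
    - {"travel": [0, 0, 0], "yaw": 0}
  gripper: 0.85

```text
time: 7.97
eef_pos: [0.5616, 0.183, 0.2064]
tcp_rot: [[0.009, 1.0, -0.0], [0.002, -0.0, -1.0], [-1.0, 0.009, -0.002]]
force: [0.4, 0.7, -0.4]
width: 0.0809
```

```bash
python3 look.py w6;python3 - <<'E'
from h import *
st=manip.read_state();w=cam('wrist',st);im=cv2.imread('pics/w6.png')
s=manip.get_image('side')[:,:,::-1];cv2.imwrite('pics/sd6.png',cv2.resize(s[160:340,230:470],None,fx=3.3,fy=3.3,interpolation=cv2.INTER_CUBIC))
it=[((.5595,.182),.0445,.014,(255,255,0)),((.5595,.182),.0325,.071,(0,0,255))]
overlay(im,w,it,(220,40,470,290),3,'pics/o6.png')
E
```

```text
7.9667 [0.5616152  0.18298096 0.20638967] [ 0.42410428  0.67155176 -0.41412267] 0.08086768149114729
```

View pics/sd6.png

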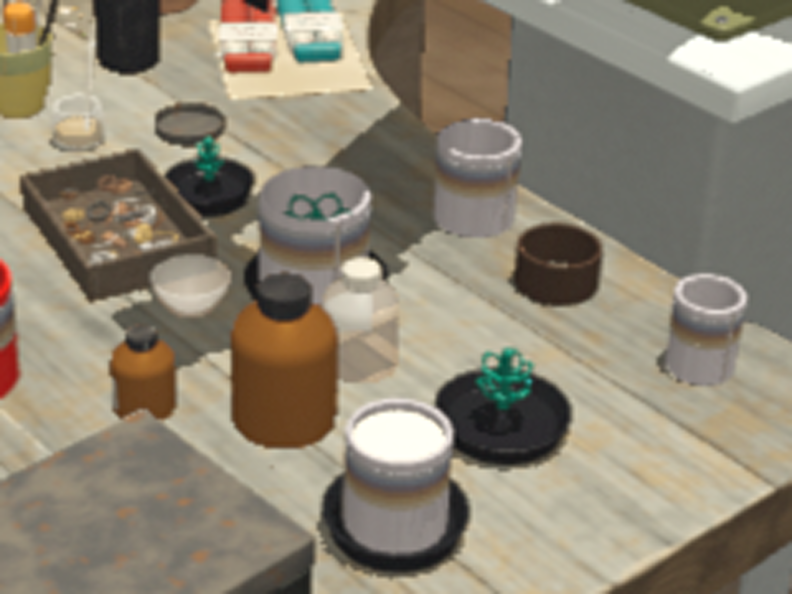

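View pics/o6.png

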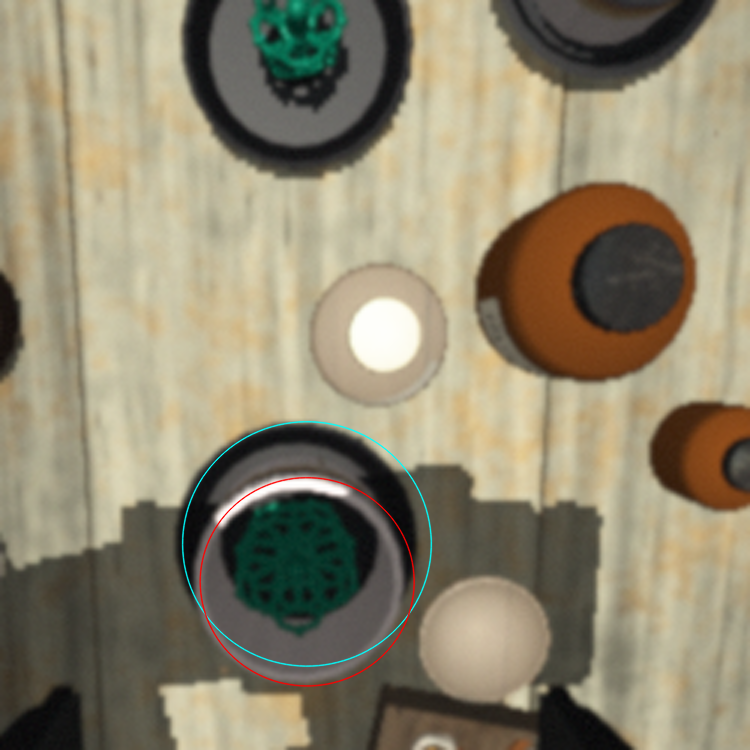

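Emit:
send_rows:
  deltas:
    - {"travel": [-0.034, -0.002, 0], "yaw": 0}
    - {"travel": [-0.034, -0.002, 0], "yaw": 0}
    - {"travel": [-0.034, -0.002, 0], "yaw": 0}
    - {"travel": [-0.034, -0.002, 0], "yaw": 0}
    - {"travel": [0, 0, 0], "yaw": 0}
    - {"travel": [0, 0, 0], "yaw": 0}
    - {"travel": [0, 0, 0], "yaw": 0}
    - {"travel": [0, 0, 0], "yaw": 0}
  gripper: 1

```text
time: 8.73
eef_pos: [0.4239, 0.1744, 0.2006]
tcp_rot: [[-0.001, 1.0, -0.001], [-0.0, -0.001, -1.0], [-1.0, -0.001, 0.0]]
force: [0.5, -0.3, 0.1]
width: 0.0953
```

```bash
python3 look.py w7;python3 - <<'E'
from h import *
st=manip.read_state();w=cam('wrist',st);im=cv2.imread('pics/w7.png');g=cv2.cvtColor(im,cv2.COLOR_BGR2GRAY)
it=[((.5595,.182),.0445,.014,(255,255,0)),((.5595,.182),.0325,.071,(0,0,255)),((.4226,.1743),.026,.058,(0,0,255)),((.560,.346),.038,.014,(255,255,0)),((.4315,.3725),.0195,.05,(0,0,255))]
overlay(im,w,it,(250,0,520,270),2.9,'pics/o7.png')
print(ringedge(g,w,(.4226,.1743),.026,.058,sign=-1,w=.004))
print(ringedge(g,w,(.4315,.3725),.0195,.05,sign=-1,w=.004))
print(ringedge(g,w,(.5595,.182),.0325,.071,sign=-1,w=.004))
print(ringedge(g,w,(.5595,.182),.0325,.071,sign=1,w=.004))
print(ringedge(g,w,(.560,.346),.038,.014,sign=1,w=.004))
print(ringedge(g,w,(.560,.346),.029,.005,sign=-1,w=.004))
E
```

```text
8.7333 [0.42393463 0.17437094 0.20056626] [ 0.5092788  -0.34405398  0.12034896] 0.09532574454740914
(array([0.42166799, 0.17539039]), np.float64(-0.00015369330747872937), np.int64(89), np.float64(0.00020759864952128444))
(array([0.43079782, 0.37316236]), np.float64(-0.0003675123163858043), np.int64(36), np.float64(0.00010999074064354727))
(array([0.55885839, 0.18190645]), np.float64(-0.00017195829001437484), np.int64(78), np.float64(0.00020558577871943284))
(array([0.5588078 , 0.18194259]), np.float64(-0.003715555555555557), np.int64(90), np.float64(0.00027027062755676954))
(array([0.55789753, 0.344543  ]), np.float64(-8.835387334615618e-05), np.int64(79), np.float64(0.001099852881603306))
(array([0.55947686, 0.34654346]), np.float64(3.0431521853796067e-05), np.int64(71), np.float64(0.00020010687880027555))
```

View pics/o7.png

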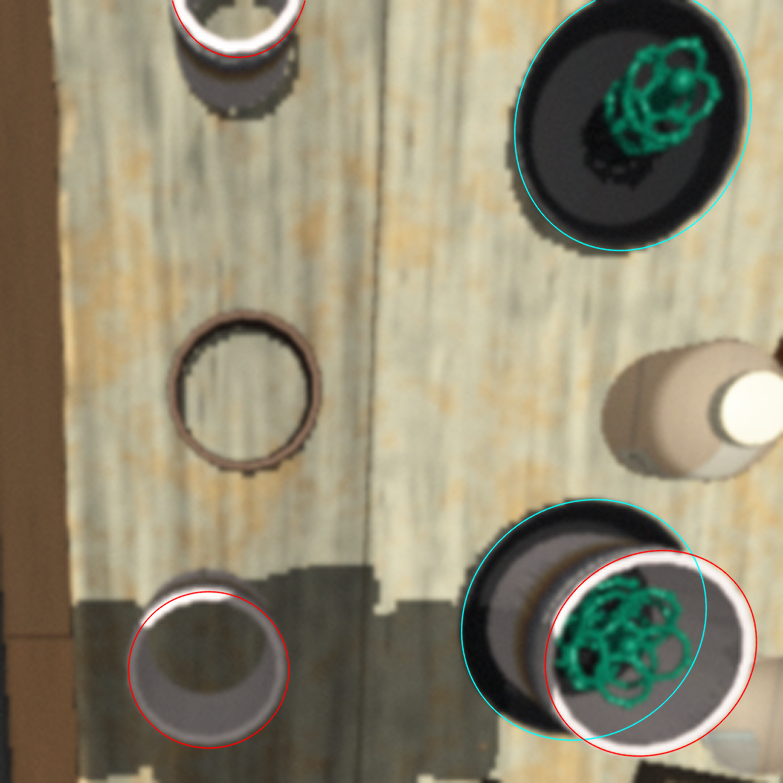

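Emit:
send_rows:
  deltas:
    - {"travel": [-0.002, 0.001, -0.035], "yaw": 0}
    - {"travel": [0, 0, -0.035], "yaw": 0}
    - {"travel": [0, 0, -0.035], "yaw": 0}
    - {"travel": [0, 0, -0.032], "yaw": 0}
    - {"travel": [0, 0, -0.02], "yaw": 0}
    - {"travel": [0, 0, -0.01], "yaw": 0}
    - {"travel": [0, 0, 0], "yaw": 0}
    - {"travel": [0, 0, 0], "yaw": 0}

```text
time: 9.45
eef_pos: [0.4221, 0.1755, 0.0343]
tcp_rot: [[-0.0, 1.0, -0.001], [-0.0, -0.001, -1.0], [-1.0, -0.0, 0.0]]
force: [-0.7, 0.7, 0.5]
width: 0.0953
```

Emit:
send_rows:
  deltas:
    - {"travel": [0, 0, 0], "yaw": 0}
    - {"travel": [0, 0, 0], "yaw": 0}
    - {"travel": [0, 0, 0], "yaw": 0}
    - {"travel": [0, 0, 0], "yaw": 0}
    - {"travel": [0, 0, 0], "yaw": 0}
    - {"travel": [0, 0, 0], "yaw": 0}
    - {"travel": [0, 0, 0], "yaw": 0}
    - {"travel": [0, 0, 0], "yaw": 0}
    - {"travel": [0, 0, 0], "yaw": 0}
  gripper: 0

```text
time: 10.2
eef_pos: [0.4214, 0.1754, 0.0342]
tcp_rot: [[0.0, 1.0, -0.0], [0.0, -0.0, -1.0], [-1.0, 0.0, -0.0]]
force: [-0.5, 0.4, 0.6]
width: 0.0521
```

Emit:
send_rows:
  deltas:
    - {"travel": [0, 0, 0.02], "yaw": 0}
    - {"travel": [0, 0, 0.035], "yaw": 0}
    - {"travel": [0, 0, 0.035], "yaw": 0}
    - {"travel": [0.023, 0.0285, 0.01], "yaw": 0}
    - {"travel": [0.023, 0.0285, 0], "yaw": 0}
    - {"travel": [0.023, 0.0285, 0], "yaw": 0}
    - {"travel": [0.023, 0.0285, 0], "yaw": 0}
    - {"travel": [0.023, 0.0285, 0], "yaw": 0}
    - {"travel": [0.023, 0.0285, 0], "yaw": 0}
    - {"travel": [0, 0, -0.015], "yaw": 0}
    - {"travel": [0, 0, 0], "yaw": 0}
    - {"travel": [0, 0, 0], "yaw": 0}
    - {"travel": [0, 0, 0], "yaw": 0}
    - {"travel": [0, 0, 0], "yaw": 0}

```text
time: 11.37
eef_pos: [0.5589, 0.3456, 0.1195]
tcp_rot: [[0.0, 1.0, -0.001], [-0.0, -0.001, -1.0], [-1.0, 0.0, 0.0]]
force: [-0.1, 0.6, -1.9]
width: 0.0523
```

```bash
python3 look.py w8;python3 - <<'E'
from h import *
st=manip.read_state();w=cam('wrist',st);im=cv2.imread('pics/w8.png')
p=st['eef_pos'];c=(.5597,.3465)
it=[(p[:2],.026,p[2]+.0238,(0,0,255)),(p[:2],.023,p[2]-.0342,(0,255,0)),(c,.038,.014,(255,255,0)),(c,.016,.045,(0,255,255))]
overlay(im,w,it,(230,160,430,390),3.2,'pics/o8.png')
E
```

```text
11.3667 [0.55891248 0.34561123 0.11945699] [-0.08629389  0.59045633 -1.90505704] 0.05233750945777969
```

View pics/o8.png

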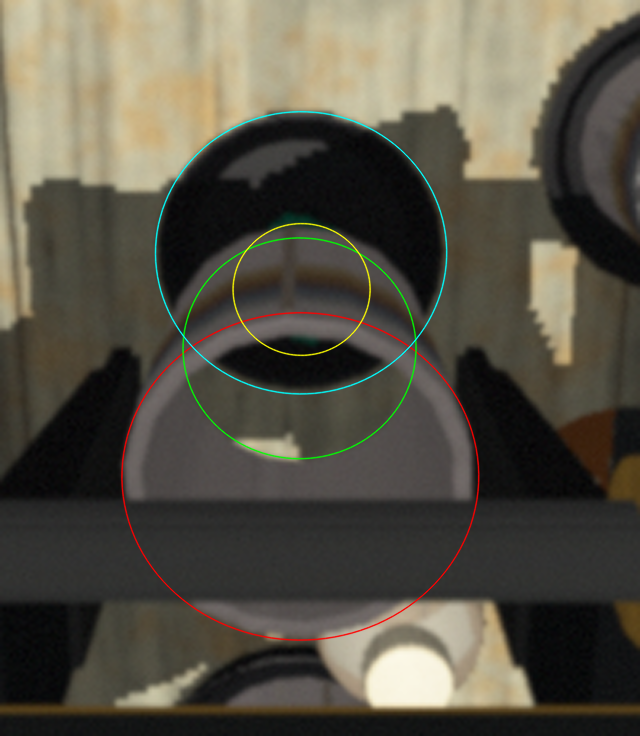

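Emit:
send_rows:
  deltas:
    - {"travel": [0.0006, 0.0006, -0.015], "yaw": 0}
    - {"travel": [0, 0, -0.02], "yaw": 0}
    - {"travel": [0, 0, -0.02], "yaw": 0}
    - {"travel": [0, 0, -0.01], "yaw": 0}
    - {"travel": [0, 0, -0.006], "yaw": 0}
    - {"travel": [0, 0, -0.003], "yaw": 0}
    - {"travel": [0, 0, -0.001], "yaw": 0}
    - {"travel": [0, 0, -0.001], "yaw": 0}
    - {"travel": [0, 0, -0.001], "yaw": 0}
    - {"travel": [0, 0, 0], "yaw": 0}
    - {"travel": [0, 0, 0], "yaw": 0}

```text
time: 12.33
eef_pos: [0.5604, 0.3473, 0.0428]
tcp_rot: [[0.001, 1.0, -0.0], [0.001, -0.0, -1.0], [-1.0, 0.001, -0.001]]
force: [-0.4, -0.5, -2.6]
width: 0.0521
```

Emit:
send_rows:
  deltas:
    - {"travel": [-0.0004, -0.0004, -0.001], "yaw": 0}
    - {"travel": [0, 0, -0.001], "yaw": 0}
    - {"travel": [0, 0, -0.001], "yaw": 0}
    - {"travel": [0, 0, -0.0005], "yaw": 0}
    - {"travel": [0, 0, 0], "yaw": 0}
    - {"travel": [0, 0, 0], "yaw": 0}

```text
time: 12.83
eef_pos: [0.5596, 0.3467, 0.0393]
tcp_rot: [[0.0, 1.0, -0.0], [0.0, -0.0, -1.0], [-1.0, 0.0, -0.0]]
force: [-2.6, -0.9, 4.3]
width: 0.052
```

Emit:
send_rows:
  deltas:
    - {"travel": [0, 0, 0], "yaw": 0}
    - {"travel": [0, 0, 0], "yaw": 0}
    - {"travel": [0, 0, 0], "yaw": 0}
    - {"travel": [0, 0, 0], "yaw": 0}
    - {"travel": [0, 0, 0.01], "yaw": 0}
    - {"travel": [0, 0, 0.03], "yaw": 0}
    - {"travel": [0, 0, 0.04], "yaw": 0}
    - {"travel": [0, 0, 0.04], "yaw": 0}
    - {"travel": [0, 0, 0.04], "yaw": 0}
    - {"travel": [-0.032, 0.0065, 0], "yaw": 0}
    - {"travel": [-0.032, 0.0065, 0], "yaw": 0}
    - {"travel": [-0.032, 0.0065, 0], "yaw": 0}
    - {"travel": [-0.032, 0.0065, 0], "yaw": 0}
    - {"travel": [0, 0, 0], "yaw": 0}
    - {"travel": [0, 0, 0], "yaw": 0}
    - {"travel": [0, 0, 0], "yaw": 0}
    - {"travel": [0, 0, 0], "yaw": 0}
  gripper: 0.8

```text
time: 14.25
eef_pos: [0.4326, 0.3725, 0.1991]
tcp_rot: [[0.001, 1.0, -0.001], [0.0, -0.001, -1.0], [-1.0, 0.001, -0.0]]
force: [0.5, -0.1, -0.3]
width: 0.076
```

```bash
python3 look.py w9;python3 - <<'E'
from h import *
st=manip.read_state();w=cam('wrist',st);im=cv2.imread('pics/w9.png');g=cv2.cvtColor(im,cv2.COLOR_BGR2GRAY)
s=manip.get_image('side')[:,:,::-1];cv2.imwrite('pics/sd9.png',cv2.resize(s[160:340,230:470],None,fx=3.3,fy=3.3,interpolation=cv2.INTER_CUBIC))
it=[((.560,.3465),.038,.014,(255,255,0)),((.560,.3465),.026,.063,(0,0,255)),((.4310,.3730),.0195,.05,(0,0,255))]
overlay(im,w,it,(260,30,510,280),3,'pics/o9.png')
print(ringedge(g,w,(.4310,.373),.0195,.05,sign=-1,w=.004))
print(ringedge(g,w,(.560,.3465),.026,.063,sign=-1,w=.004))
E
```

```text
14.25 [0.43255173 0.37254712 0.19907029] [ 0.49231906 -0.11298323 -0.27166107] 0.07602097696797665
(array([0.43046393, 0.37440215]), np.float64(-0.00018502533066647756), np.int64(87), np.float64(0.00021316969424234154))
(array([0.55867807, 0.34618933]), np.float64(-3.249017988687e-05), np.int64(75), np.float64(0.0003385303257619084))
```

View pics/o9.png

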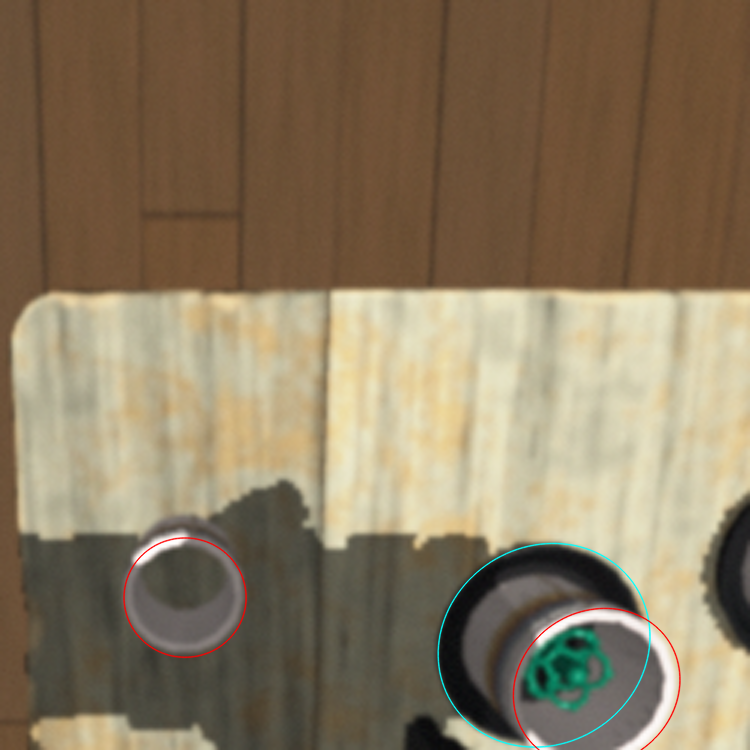

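View pics/sd9.png

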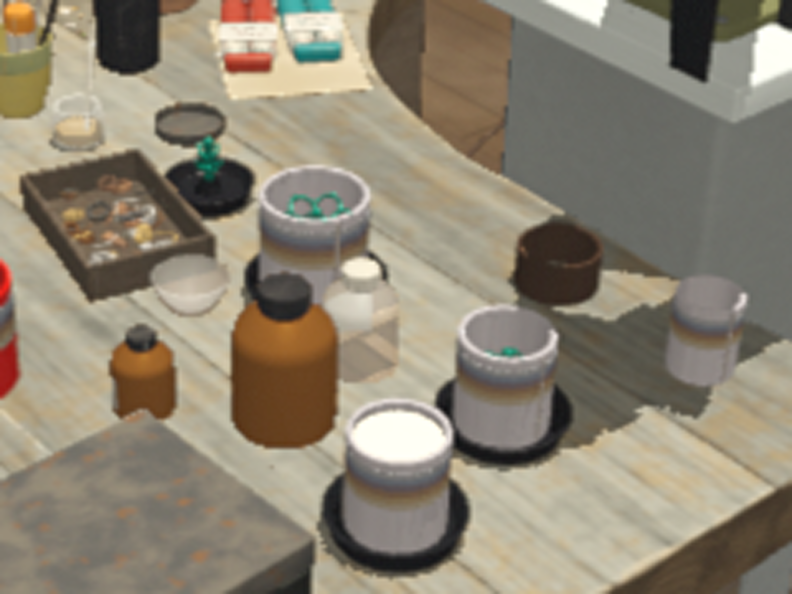

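Emit:
send_rows:
  deltas:
    - {"travel": [-0.002, 0.0018, -0.035], "yaw": 0}
    - {"travel": [0, 0, -0.035], "yaw": 0}
    - {"travel": [0, 0, -0.035], "yaw": 0}
    - {"travel": [0, 0, -0.033], "yaw": 0}
    - {"travel": [0, 0, -0.02], "yaw": 0}
    - {"travel": [0, 0, -0.012], "yaw": 0}
    - {"travel": [0, 0, 0], "yaw": 0}
    - {"travel": [0, 0, 0], "yaw": 0}

```text
time: 15.02
eef_pos: [0.4301, 0.3744, 0.0287]
tcp_rot: [[-0.0, 1.0, -0.001], [-0.0, -0.001, -1.0], [-1.0, -0.0, 0.0]]
force: [-0.2, 0.4, 0.2]
width: 0.0762
```

Emit:
send_rows:
  deltas:
    - {"travel": [0, 0, 0], "yaw": 0}
    - {"travel": [0, 0, 0], "yaw": 0}
    - {"travel": [0, 0, 0], "yaw": 0}
    - {"travel": [0, 0, 0], "yaw": 0}
    - {"travel": [0, 0, 0], "yaw": 0}
    - {"travel": [0, 0, 0], "yaw": 0}
    - {"travel": [0, 0, 0], "yaw": 0}
    - {"travel": [0, 0, 0], "yaw": 0}
    - {"travel": [0, 0, 0], "yaw": 0}
  gripper: 0

```text
time: 15.77
eef_pos: [0.4298, 0.3746, 0.029]
tcp_rot: [[0.001, 1.0, -0.0], [0.0, -0.0, -1.0], [-1.0, 0.001, -0.0]]
force: [0.1, -0.5, 2.9]
width: 0.0387
```

Emit:
send_rows:
  deltas:
    - {"travel": [0, 0, 0.02], "yaw": 0}
    - {"travel": [0, 0, 0.035], "yaw": 0}
    - {"travel": [0, 0, 0.035], "yaw": 0}
    - {"travel": [0.0126, -0.036, 0.02], "yaw": 0}
    - {"travel": [0.0126, -0.036, 0], "yaw": 0}
    - {"travel": [0.0126, -0.036, 0], "yaw": 0}
    - {"travel": [0.0126, -0.036, 0], "yaw": 0}
    - {"travel": [0.0126, -0.036, 0], "yaw": 0}
    - {"travel": [0.0126, -0.036, 0], "yaw": 0}
    - {"travel": [0.0126, -0.036, 0], "yaw": 0}
    - {"travel": [0.0126, -0.036, 0], "yaw": 0}
    - {"travel": [0.0126, -0.036, 0], "yaw": 0}
    - {"travel": [0, 0, -0.02], "yaw": 0}
    - {"travel": [0, 0, -0.02], "yaw": 0}
    - {"travel": [0, 0, 0], "yaw": 0}
    - {"travel": [0, 0, 0], "yaw": 0}
    - {"travel": [0, 0, 0], "yaw": 0}
    - {"travel": [0, 0, 0], "yaw": 0}

```text
time: 17.27
eef_pos: [0.5433, 0.0521, 0.0992]
tcp_rot: [[0.002, 1.0, 0.001], [0.0, 0.001, -1.0], [-1.0, 0.002, -0.0]]
force: [-0.2, 0.3, -1.2]
width: 0.0386
```

```bash
python3 look.py w10;python3 - <<'E'
from h import *
st=manip.read_state();w=cam('wrist',st);im=cv2.imread('pics/w10.png')
p=st['eef_pos'];c=(.5434,.0491)
it=[(p[:2],.0195,p[2]+.021,(0,0,255)),(p[:2],.0165,p[2]-.029,(0,255,0)),(c,.0315,.014,(255,255,0)),(c,.010,.038,(0,255,255))]
overlay(im,w,it,(230,160,430,390),3.2,'pics/o10.png')
s=manip.get_image('side')[:,:,::-1];cv2.imwrite('pics/sd10.png',cv2.resize(s[160:340,230:470],None,fx=3.3,fy=3.3,interpolation=cv2.INTER_CUBIC))
E
```

```text
17.2667 [0.54327153 0.05207426 0.09923951] [-0.24073215  0.27204768 -1.1804082 ] 0.03862969099396022
```

View pics/o10.png

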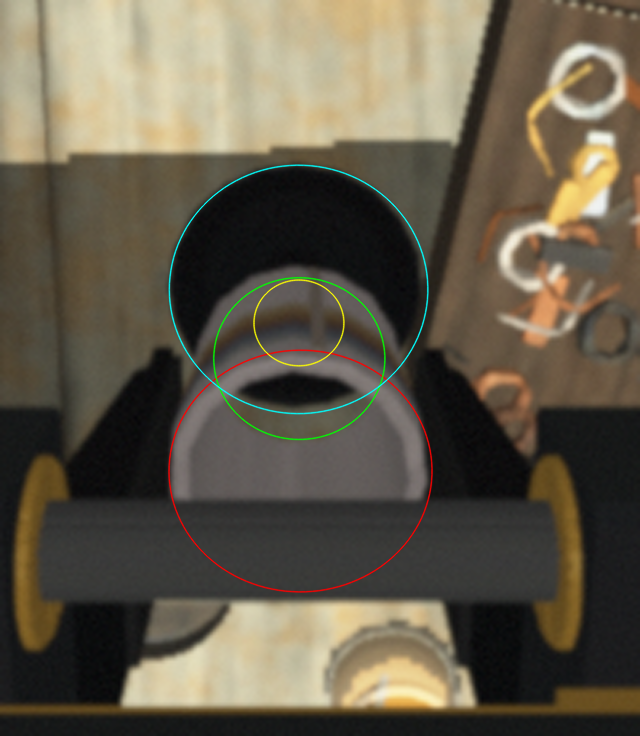

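View pics/sd10.png

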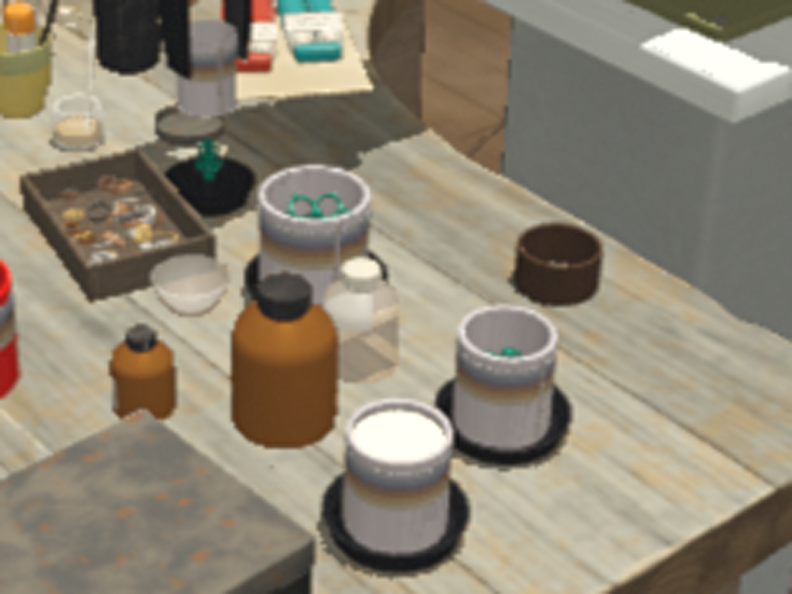

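Emit:
send_rows:
  deltas:
    - {"travel": [0, -0.0028, 0], "yaw": 0}
    - {"travel": [0, 0, -0.012], "yaw": 0}
    - {"travel": [0, 0, -0.016], "yaw": 0}
    - {"travel": [0, 0, -0.016], "yaw": 0}
    - {"travel": [0, 0, -0.01], "yaw": 0}
    - {"travel": [0, 0, -0.003], "yaw": 0}
    - {"travel": [0, 0, 0], "yaw": 0}
    - {"travel": [0, 0, 0], "yaw": 0}
    - {"travel": [0, 0, 0], "yaw": 0}

```text
time: 18.12
eef_pos: [0.5434, 0.0488, 0.0419]
tcp_rot: [[0.002, 1.0, -0.0], [0.0, -0.0, -1.0], [-1.0, 0.002, -0.0]]
force: [0.1, -0.2, -1.2]
width: 0.0383
```

Emit:
send_rows:
  deltas:
    - {"travel": [0, 0, -0.002], "yaw": 0}
    - {"travel": [0, 0, -0.002], "yaw": 0}
    - {"travel": [0, 0, -0.001], "yaw": 0}
    - {"travel": [0, 0, -0.001], "yaw": 0}
    - {"travel": [0, 0, -0.001], "yaw": 0}
    - {"travel": [0, 0, 0], "yaw": 0}
    - {"travel": [0, 0, 0], "yaw": 0}

```text
time: 18.7
eef_pos: [0.5426, 0.0488, 0.0341]
tcp_rot: [[0.0, 1.0, -0.0], [-0.0, -0.0, -1.0], [-1.0, 0.0, 0.0]]
force: [-1.3, 0.5, -0.8]
width: 0.0384
```

Emit:
send_rows:
  deltas:
    - {"travel": [0, 0, -0.0005], "yaw": 0}
    - {"travel": [0, 0, 0], "yaw": 0}
    - {"travel": [0, 0, 0], "yaw": 0}

```text
time: 18.95
eef_pos: [0.5427, 0.0488, 0.034]
tcp_rot: [[0.0, 1.0, -0.0], [-0.0, -0.0, -1.0], [-1.0, 0.0, 0.0]]
force: [-2.8, 0.1, 5.3]
width: 0.0383
```

Emit:
send_rows:
  deltas:
    - {"travel": [0, 0, 0], "yaw": 0}
    - {"travel": [0, 0, 0], "yaw": 0}
    - {"travel": [0, 0, 0], "yaw": 0}
    - {"travel": [0, 0, 0], "yaw": 0}
    - {"travel": [0, 0, 0.01], "yaw": 0}
    - {"travel": [0, 0, 0.03], "yaw": 0}
    - {"travel": [0, 0, 0.04], "yaw": 0}
    - {"travel": [0, 0, 0.04], "yaw": 0}
    - {"travel": [0, 0, 0.04], "yaw": 0}
    - {"travel": [-0.03, 0, 0.03], "yaw": 0}
    - {"travel": [-0.03, 0, 0.01], "yaw": 0}
    - {"travel": [0, 0, 0], "yaw": 0}
    - {"travel": [0, 0, 0], "yaw": 0}
    - {"travel": [0, 0, 0], "yaw": 0}
    - {"travel": [0, 0, 0], "yaw": 0}
  gripper: 0.7

```text
time: 20.2
eef_pos: [0.483, 0.0488, 0.2316]
tcp_rot: [[-0.002, 1.0, -0.0], [0.0, -0.0, -1.0], [-1.0, -0.002, -0.0]]
force: [-0.6, 0.1, -0.5]
width: 0.0666
```

```bash
python3 look.py w11;python3 - <<'E'
from h import *
st=manip.read_state();w=cam('wrist',st);im=cv2.imread('pics/w11.png');g=cv2.cvtColor(im,cv2.COLOR_BGR2GRAY)
s=manip.get_image('side')[:,:,::-1];cv2.imwrite('pics/sd11.png',cv2.resize(s[160:340,230:470],None,fx=3.3,fy=3.3,interpolation=cv2.INTER_CUBIC))
t=manip.get_image('top')[:,:,::-1];cv2.imwrite('pics/t11.png',t)
c=(.5434,.0491);it=[(c,.0315,.014,(255,255,0)),(c,.0195,.055,(0,0,255))]
overlay(im,w,it,(280,100,530,290),3,'pics/o11.png')
for cc,r,z in ((c,.0195,.055),((.5589,.1819),.0325,.071)): print(ringedge(g,w,cc,r,z,sign=-1,w=.004))
print('base',ringedge(g,w,c,.0315,.014,sign=1,w=.004))
E
```

```text
20.2 [0.48301333 0.0487545  0.23163699] [-0.61057063  0.13186457 -0.52090804] 0.06662907032657726
(array([0.54178899, 0.04879327]), np.float64(-7.715385021879534e-05), np.int64(75), np.float64(0.0003014882910734261))
(array([0.55866545, 0.18130305]), np.float64(-0.00011178457420206984), np.int64(81), np.float64(0.0002329866213169627))
base (array([0.54204276, 0.05017859]), np.float64(-0.0012413861327837056), np.int64(65), np.float64(0.0003682240634534904))
```

View pics/o11.png

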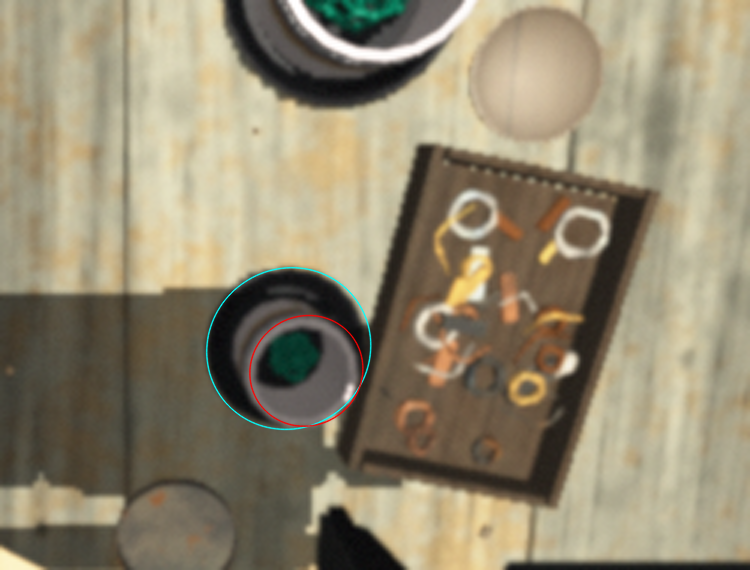

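View pics/sd11.png

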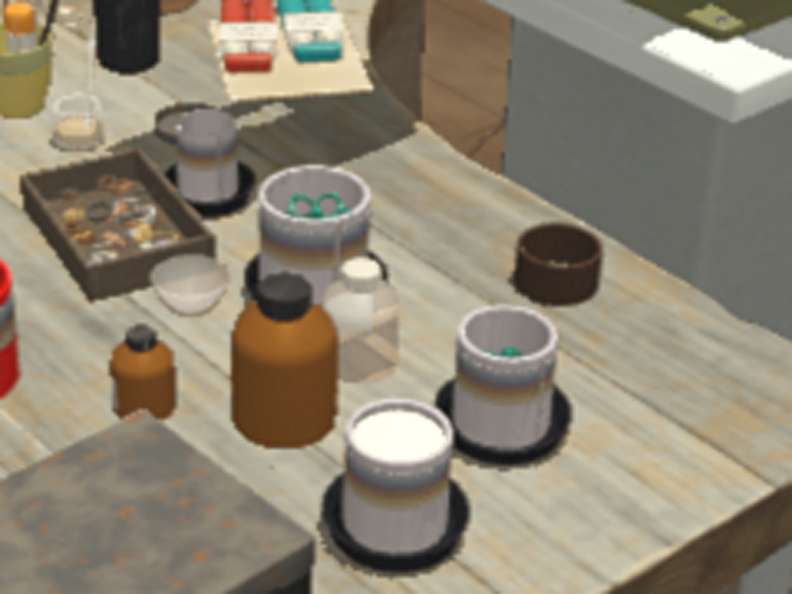

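View pics/t11.png

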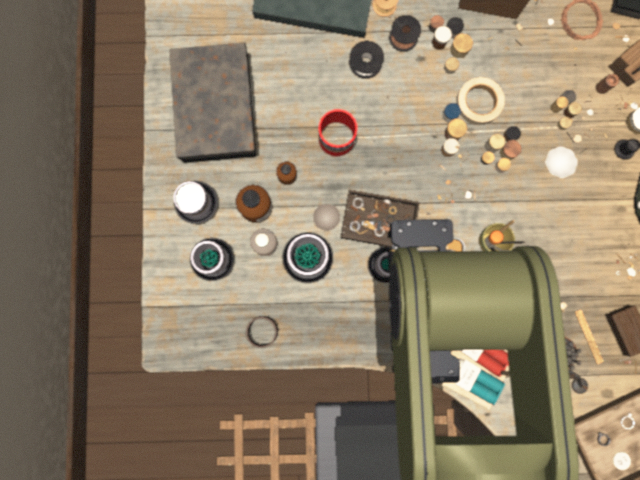

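```bash
python3 -c "
from rig import manip
print(manip.read_state()['time']);print(manip.sign_off())"
```

```text
20.35
the job is handed in; nothing more can be done
None
```

All three flasks are over their trees, and I handed the job in at about 20 s.

| Flask | Offset from base centre | Fit of the rim to its seated height |
|---|---|---|
| Large | 1 mm | within 0.2 mm |
| Medium | 1 mm | within 0.1 mm |
| Small | 1.5 mm | within 0.1 mm |

- **Last look:** All three flasks stand upright and clear of the gripper. The short flask, the curing flask and the brush jar look unmoved, judged by eye in the side and top pictures. The arm hid the jar in the last top view.
- **Wax force:** I could not measure force on the wax. I saw no contact with it, and the highest set-down force at the wrist was about 5 N, as the small and medium flasks met their base floors.
- **Camera disagreement:** The top and wrist cameras differed by about 1.5 mm throughout. I used the wrist camera's figures for picking and placing.
- **Lamp arm:** My first fix on the lamp arm's position was inconsistent, so I raised the tool and looked again before passing over it.

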